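# Feed a filter cassette along the guide fence into the reader with a push stick

### The arm

A 7-joint arm with a two-finger parallel gripper is mounted at the origin on the work surface. World frame = base frame: x ahead of the robot, y to its left, z up, the work surface at z = 0. Lengths are in m, angles in rad, forces in N, time in s.
With the tool pointing down it reaches from about 0.425 to 0.925 m from the base axis. Payload 6.8 kg.
Tool frame: the origin (TCP) lies midway between the tips of the shut fingers; the grasp point (between the pads) lies 19 mm behind it; z points along the fingers, y is the line along which they close (so a half turn about z gives the same grasp; the last joint's range is limited). The gripper opens to 85 mm and grips with 20 to 120 N. Pads are 22 mm wide; open, the fingers measure 114 mm over their backs; the gripper's body (76 mm by 85 mm) begins 54 mm behind the grasp point. The pads swing forward as they close: fully open they stand 13 mm farther back than shut.
Start: joints at [-1.351, 0.477, 0.022, 1.555, -0.011, 1.109, -0.083], TCP at [0.217, 0.639, 0.231] pointing down, gripper open.
Joint ranges: [-2.96, 2.96], [-0.34, 2.1], [-1.41, 1.46], [0.24, 2.44], [-1.37, 4.51], [0.17, 1.92], [-2.96, 2.96]. Speed limits (rad/s): [2.39, 2.39, 3.14, 3.14, 3.14, 3.14, 3.14].

### API

Orientations are given as a rotation vector (axis times angle).
In Python, from bench import get_obs, grab_frame, camera_params, r gives the robot as it stands.
- The arm moves only by the shell command python3 -m jog 'ROWS' [FORCE]. ROWS is JSON, a list of rows, each an object of numbers: "rx", "ry", "rz": the turn, a rotation vector about the world's x, y, z scaled (see below); "x", "y", "z": the shift along the world's x, y, z scaled (see below); "jaw": the opening, from -1 (shut) to 1 (fully open). In form: [{"rx": .., "ry": .., "rz": .., "x": .., "y": .., "z": .., "jaw": ..}, ...]. A call has 1 to 8 rows; each row shifts and turns the commanded pose from where the row before left it; what a row does not reach is not made up. The controller multiplies each number of a shift by 60 mm and each number of a turn by 10 degrees. A row lasts 1/8 s, in which the tool goes at most 62.5 mm and 10.7 degrees, less where a joint would pass 70% of its speed; a pose out of reach is approached as far as the arm can. A call with a number of a shift or a turn outside -1 to 1 is refused whole. A call with a gripper value outside its range is refused whole. The fingers move at their own pace and stop on an object; FORCE is the grip in N (left out, the last holds). Time passes only in rows, so rows that do not move let the fingers close. It gives the time, the measured TCP pose, the force, the opening and the grip force at its end, in the units of the state.
- get_obs(): the state, without advancing time (a new reading comes with each control period).
- grab_frame(name): name is "scene" or "top" or "wrist"; returns the picture (420x560x3 uint8, red, green, blue); there is no depth.
- camera_params(name): a dict with "fx", "fy", "cx", "cy" (pixels), "R" (3x3) and "t" (3): a world point X has camera coordinates R X + t. Camera axes: x right, y down, z forward; pixel columns grow to the right and rows downward; lengths in m; the calibration is good to about 2 mm. A picture is of the moment at which its call begins: read the wrist's pose just before it. camera_params takes no time and is no camera call; for the wrist camera it gives the pose at the moment of the call.
- r.hand_in(): hands the job in; it is judged then, once.
The state is a dict: "clock": time; "joints": joint angles; "qvel": joint speeds; "tau": joint torques, N m; "tcp_pos": TCP position; "orientation": TCP orientation; "contact_force": force on the tool from outside, world axes, zero at the start; "moment": the same for the moment, N m; "grip_width": finger opening in m; "gripper_force": force on a finger pad.
Only numpy, scipy, OpenCV 4.12 (cv2) and the standard library are available. Lean on these libraries where they do the work, as an engineer would, in place of code of your own. Each camera call takes 0.05 s, during which the arm holds its last target. There are 200 camera calls.

### The job

Take the push stick from its stand and, touching the blue filter cassette with nothing but the stick, first press the cassette flat against the fence, then feed it along the fence over the yellow line until it is fully home against the reader's stop. Keep it flat against the fence (brass spring bar and red gauge strip pushed in) all the way from the line to the stop, push only gently, never with more than 15 N, and find the fence by feel, since it is set differently each time, and leave everything else alone. Finish with the cassette home and flat against the fence and the stick standing in its stand again.

Things in the scene. Friction and masses are not known exactly. Their poses are not given: they have to be found in the camera images.
- track: Fixed feed track: white deck, x -95..+54, y -160..+160 mm, its top 12 mm above the table. Origin at table level, z up, +y feed direction, to the white reader box. Yellow line across the deck at y = -35 mm: once the cassette's own origin is past it, it must be flat on the fence. Home, the cassette's origin is at y = +54 to +55 mm here, its axes parallel to the track's within 0.04 rad.
- gauge (a joint): Red gauge strip, 21 mm above the table, along the face of the adjustable aluminium fence (blue top, 14 mm thick, top 43 mm above the table) on the deck's +x side. Value: how far it is pushed in, 0 (4 mm proud of the face) to 0.004 m (flush: cassette flat on the fence); 0.3 N. The fence face crosses y = 0 at track x = +14 to +32 mm, toed in or out by up to 0.04 rad; its setting is not measured.
- stop: Fixed rigid end stop, a black cross block (x -77..+8 mm) before the white reader box; origin and axes of the track. Its face, towards -y, is the plane y = +95 mm; block top 40 mm, reader box top 56 mm above the table. A brass spring bar in the fence face (track y -105..+5, 32 mm above the table, 4 mm proud) pushes the cassette off: 2.8 N starts it, 4.4 N holds it flush.
- cassette: Loose blue cassette 50 (x) x 80 (y) x 30 mm high, 0.17-0.35 kg, white disc on top; starts before the line, 4-60 mm off the fence, up to 0.2 rad askew. Origin: centre of the underside; +x faces the fence, +y leads. Trailing outer corner cut out, full height: no material at x < -3, y < -6 mm. The stick's tip pushes in this notch, both ways; touching both walls its axis is at x -9, y -12 mm.
- stick: Loose push stick, 90 mm long, 70 g, upright in the stand at the start. Origin: centre of its flat tip end; z along the stick to the handle. From the tip: round steel shank 12 mm in diameter (0-45 mm), black collar 28 mm in diameter (45-50), orange square handle 20 x 20 mm, faces along x and y (50-90).
- handle (a point): Point on the stick's axis in the handle where it is best gripped, 72 mm from the tip.
- stand: Fixed grey block 60 x 60 x 50 mm high, vertical through hole 19 mm in diameter at its centre, chamfered. Origin: centre of the underside, on the table. The stick stands in the hole, collar on the block's top, tip 5 mm above the table. It is left or right of the track, its place swapped with a white rack of four capped vials (72 mm high).
- dish: Bystander: clear closed petri dish, 90 mm diameter, 16 mm high. Origin under its centre.
- reagent: Bystander: amber bottle, 60 mm diameter, 120 mm high. Origin under its centre.
- jar: Bystander: white jar, 56 mm diameter, 70 mm high. Origin under its centre.
- spare: Bystander: grey spare cassette without notch, 50 x 80 x 30 mm, on the table. Origin under its centre.
- tweezers: Bystander: steel tweezers about 135 mm long lying on the table between the robot and the track. Origin at their middle.

How it is judged:
On the way, in this order (a step that is already met when the one before it is completed fails the run):
1. the stick is lifted out of its stand by the gripper (height (world z) of stick above 0.052 m and contact force between the fingers and stick above 1 N), for 0.1 s.
2. the cassette lies flat against the fence (gauge strip more than 2 mm in, square to the track within 0.07 rad) before the yellow line (value of joint gauge above 0.002 m and angle between the x axis of cassette and the x axis of track, either way round below 0.07 rad and y of cassette in the frame of track below -0.035 m), for 0.2 s.
3. the cassette is home against the stop (3 mm), flat against the fence (gauge strip more than 2 mm in, square to the track within 0.07 rad) (value of joint gauge above 0.002 m and angle between the x axis of cassette and the x axis of track, either way round below 0.07 rad and y of cassette in the frame of track above 0.052 m), for 0.2 s.
At the end, for the whole second after the job is handed in: The cassette rests within 3 mm of the stop and against the fence (gauge strip pushed in more than 2 of its 4 mm), square to the track within 0.07 rad; the stick stands upright (0.1 rad) in its stand's hole, collar seated within 4 mm; both are released and at rest (all of step 3 and linear speed of each of cassette, stick below 0.01 m/s and horizontal distance between stick and stand below 0.007 m and angle between stick's own z axis and vertical below 0.1 rad and z of stick in the frame of stand below 0.009 m); the robot touches nothing.
It fails at once if the cassette is not flat against the fence (gauge strip less than 2 mm in, or askew by more than 0.07 rad) beyond the yellow line (y of cassette in the frame of track above -0.035 m and (value of joint gauge below 0.002 m or angle between the x axis of cassette and the x axis of track, either way round above 0.07 rad)).
It fails at once if the stick pushes the cassette with more than 22 N (the forces on the two notch walls added up) (contact force between stick and cassette above 22 N).
It fails at once if the robot touches the cassette itself (contact force between any of the fingers, the arm and cassette above 0.5 N).
It fails at once if the cassette is lifted or tipped (z of cassette in the frame of track above 0.02 m or angle between cassette's own z axis and vertical above 0.15 rad).
It fails at once if a bystander is disturbed (distance of any of dish, reagent, jar, spare, tweezers from where it was at the start of the episode above 0.015 m).
It also fails if it takes over 72 s, if anything falls off the work surface, if the arm or the gripper's body presses on something with over 40 N, if the wrist force passes 120 N, or if a joint passes its speed limit or range.

## Working session

There is one attempt and no reset: what is moved stays moved. The work goes in short steps, Python scripts to look and compute and a shell command to move; the robot and the scene stay as the last step left them, time stands still between calls to the robot, and variables do not carry over. Pictures are saved under pics/ and viewed, at most 10 in all, crops included, and the job is handed in when it is done.

```bash
mkdir -p pics; ls; python3 - <<'E'
from bench import get_obs, grab_frame, camera_params
import cv2
for n in ("scene","top"):
    f=grab_frame(n); cv2.imwrite(f"pics/{n}0.png",cv2.resize(f[:,:,::-1],(784,588),interpolation=cv2.INTER_CUBIC)); cv2.imwrite(f"{n}0.png",f[:,:,::-1])
    c=camera_params(n); print(n,c)
o=get_obs(); print(o)
E
```

```text
pics
scene {'fx': 493.70913204865843, 'fy': 493.70913204865843, 'cx': 276.6729968995497, 'cy': 220.3302157777795, 'R': array([[-0.86909831,  0.49456271,  0.00870974],
       [ 0.26063796,  0.47284428, -0.84171619],
       [-0.42039979, -0.72926403, -0.53984998]]), 't': array([ 0.46358143, -0.07063195,  1.15109834])}
top {'fx': 419.5341913711514, 'fy': 419.5341913711514, 'cx': 277.9073968767128, 'cy': 211.9729209889637, 'R': array([[ 0.02141955, -0.99945688,  0.02504292],
       [-0.99302921, -0.0241724 , -0.11536323],
       [ 0.11590593, -0.02239732, -0.99300764]]), 't': array([-0.02321006,  0.58101515,  0.80502709])}
{'clock': 0.1, 'joints': array([-1.35109902,  0.47772371,  0.02234968,  1.55634311, -0.01151305,
        1.10932724, -0.08309661]), 'qvel': array([ 0.00139999, -0.00273128, -0.00065405, -0.00054911,  0.00041888,
        0.00094473, -0.00038799]), 'tau': array([ 4.02025500e-03, -5.97756529e+01,  1.61346808e+00, -2.81952631e+01,
        1.28492620e-02,  5.06685217e-03,  2.19750984e-05]), 'tcp_pos': array([0.21715964, 0.63854417, 0.23042288]), 'orientation': array([-5.12556525e-01, -3.09933480e+00,  2.61614229e-03]), 'contact_force': array([-0.3425204 ,  1.22817881,  0.12677185]), 'moment': array([-0.02431542,  0.07113236,  0.00712829]), 'gripper_force': 0.0, 'grip_width': 0.08550734577219643}
```

View pics/scene0.png

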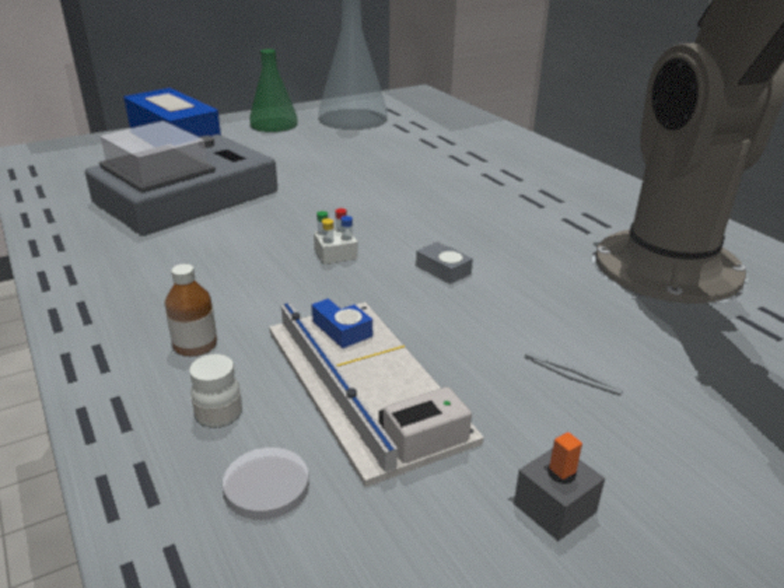

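View pics/top0.png

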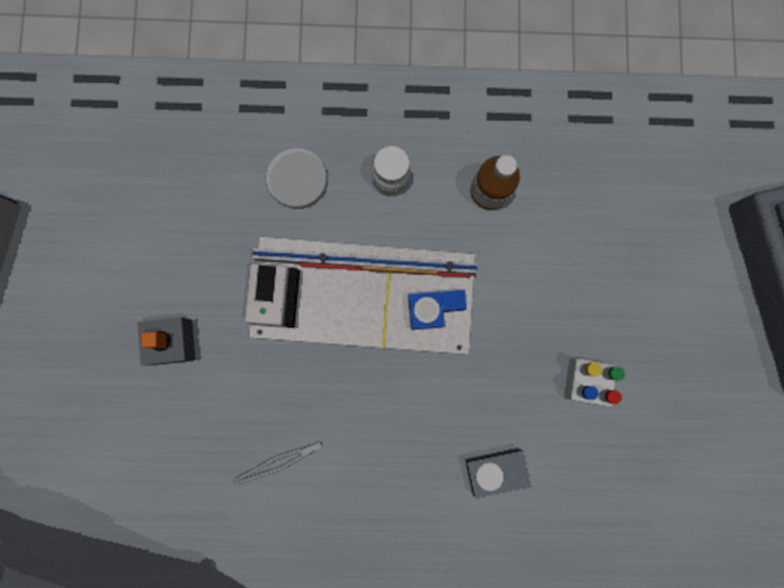

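The scene view shows the stand with the orange stick at right, near the reader. The top view (1.4x) shows the stand at (165,341), the cassette at (437,308), the yellow line at x≈387 and the vial rack on the other side. Next, an enlarged crop.

```bash
python3 - <<'E'
import cv2
f=cv2.imread("top0.png")
c=cv2.resize(f[160:270,90:348],None,fx=3.1,fy=3.1,interpolation=cv2.INTER_CUBIC)
cv2.imwrite("pics/crop1.png",c)
E
cat > h.py <<'E'
import numpy as np
from bench import get_obs, grab_frame, camera_params
def ray(n,u,v,z,c=None):
    c=c or camera_params(n); R=c["R"];t=c["t"]
    d=R.T@np.array([(u-c["cx"])/c["fx"],(v-c["cy"])/c["fy"],1]); o=-R.T@t
    return o+d*(z-o[2])/d[2]
def proj(n,X,c=None):
    c=c or camera_params(n); p=c["R"]@np.array(X)+c["t"]
    return np.array([c["fx"]*p[0]/p[2]+c["cx"],c["fy"]*p[1]/p[2]+c["cy"]])
E
```

```text
(no output)
```

View pics/crop1.png

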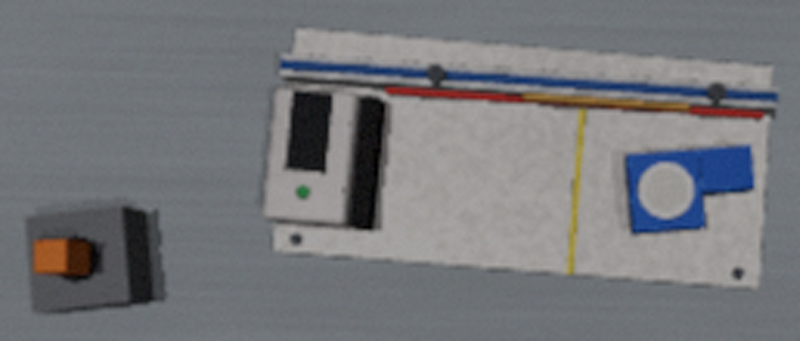

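The crop shows deck corners at (296,28), (772,67), (758,288), (273,250). The cassette's leading edge runs (626,154) to (633,233), and its notch is at lower right. The stand's top corners are (27,213), (122,207), (130,303), (34,312).

```bash
python3 - <<'E'
from h import *
def W(p,z): return ray("top",90+p[0]/3.1,160+p[1]/3.1,z)[:2]
def fit(L,P):
    L=np.array(L,float);P=np.array(P); a=L-L.mean(0);b=P-P.mean(0)
    th=np.arctan2((a[:,0]*b[:,1]-a[:,1]*b[:,0]).sum(),(a*b).sum())
    R=np.array([[np.cos(th),-np.sin(th)],[np.sin(th),np.cos(th)]])
    o=P.mean(0)-R@L.mean(0); print("res",np.round((P-(L@R.T+o))*1000,1).tolist()); return o,th,R
m=.001
o,th,R=fit(np.array([[54,160],[54,-160],[-95,-160],[-95,160]])*m,[W(p,.012) for p in [(296,28),(772,67),(758,288),(273,250)]]); print("track",o,th)
c,tc,_=fit(np.array([[25,40],[-25,40],[-25,-6],[25,-40],[-3,-40]])*m,[W(p,.042) for p in [(626,154),(633,233),(705,226),(752,147),(755,189)]]); print("cass",c,tc,"in track",R.T@(c-o)*1000,tc-th)
s,ts,_=fit(np.array([[30,30],[30,-30],[-30,-30],[-30,30]])*m,[W(p,.05) for p in [(27,213),(122,207),(130,303),(34,312)]]); print("stand",s,ts)
for p in [(388,92),(762,115)]: print("gauge",R.T@(W(p,.021)-o)*1000)
for p in [(283,70),(775,103)]: print("fence top face edge",R.T@(W(p,.043)-o)*1000)
print("scene stick top", [ray("scene",u/1.4,v/1.4,.095) for u,v in [(567,440)]])
print(W((50,256),.095))
E
```

```text
res [[-0.4, -0.5], [-0.5, 0.6], [0.6, 0.8], [0.4, -0.8]]
track [0.60611611 0.02618346] -0.0561686694290172
res [[0.2, 0.7], [-0.5, -0.1], [0.8, -0.1], [-0.7, -0.5], [0.2, -0.0]]
cass [ 0.56431804 -0.08026053] 0.0923737688280554 in track [ -35.75648042 -108.62263035] 0.14854243825707258
res [[1.4, 0.1], [-0.7, 1.2], [-0.6, -0.1], [-0.1, -1.2]]
stand [0.51098615 0.30234389] 0.12193329191668392
gauge [14.14385343 93.2629801 ]
gauge [  18.95010861 -153.38993374]
fence top face edge [ 19.35213185 158.25405209]
fence top face edge [  23.79546045 -157.92098013]
scene stick top [array([0.50935259, 0.30474153, 0.095     ])]
[0.51062487 0.30272048]
```

```bash
python3 -m jog '[{"x":0.6125,"y":-0.7,"rz":0.3225,"jaw":1},{"x":0.6125,"y":-0.7,"rz":0.3225,"jaw":1},{"x":0.6125,"y":-0.7,"rz":0.3225,"jaw":1},{"x":0.6125,"y":-0.7,"rz":0.3225,"jaw":1},{"x":0.6125,"y":-0.7,"rz":0.3225,"jaw":1},{"x":0.6125,"y":-0.7,"rz":0.3225,"jaw":1},{"x":0.6125,"y":-0.7,"rz":0.3225,"jaw":1},{"x":0.6125,"y":-0.7,"rz":0.3225,"jaw":1}]' 40; python3 -m jog '[{"z":-0.2,"jaw":1},{"jaw":1}]'
python3 - <<'E'
from h import *
import cv2
from scipy.spatial.transform import Rotation as Ro
o=get_obs(); c=camera_params("wrist"); f=grab_frame("wrist")
print(o["tcp_pos"],Ro.from_rotvec(o["orientation"]).as_matrix().round(3).tolist(),o["contact_force"])
print({k:np.round(v,4).tolist() for k,v in c.items()})
print("predicted px: stick top",proj("wrist",[.511,.3025,.095],c),"stand top corners",[proj("wrist",[.511+a,.3025+b,.05],c).round() for a,b in [(.026,.033),(.033,-.026),(-.026,-.033),(-.033,.026)]])
cv2.imwrite("pics/w1.png",f[:,:,::-1])
E
```

```text
[0.21715964 0.63854417 0.23042288] [[-0.947, 0.322, -0.0], [0.322, 0.947, -0.002], [-0.0, -0.002, -1.0]] [-0.3425204   1.22817881  0.12677185]
{'fx': 353.9674, 'fy': 353.9674, 'cx': 279.1771, 'cy': 212.8093, 'R': [[0.3234, 0.9463, -0.003], [0.8972, -0.3056, 0.3188], [0.3007, -0.1057, -0.9478]], 't': [-0.675, -0.0401, 0.3822]}
predicted px: stick top [ 87.75492606 517.53951784] stand top corners [array([138., 486.]), array([100., 499.]), array([ 73., 470.]), array([112., 456.])]validation failed for argument at $[0]...
validation failed for argument at $[0]...
```

View pics/w1.png

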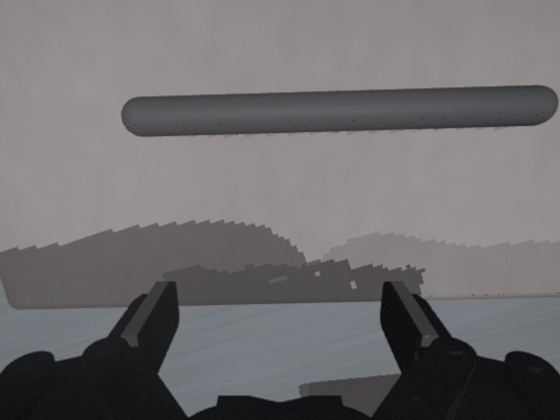

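The move was refused: all seven fields seem to be needed in each row. The arm hasn't moved, and the wrist picture only shows the fingers and the table edge.

```bash
python3 -m jog '[{"rx":0,"ry":0,"rz":0.3225,"x":0.6125,"y":-0.7,"z":0,"jaw":1},{"rx":0,"ry":0,"rz":0.3225,"x":0.6125,"y":-0.7,"z":0,"jaw":1},{"rx":0,"ry":0,"rz":0.3225,"x":0.6125,"y":-0.7,"z":0,"jaw":1},{"rx":0,"ry":0,"rz":0.3225,"x":0.6125,"y":-0.7,"z":0,"jaw":1},{"rx":0,"ry":0,"rz":0.3225,"x":0.6125,"y":-0.7,"z":0,"jaw":1},{"rx":0,"ry":0,"rz":0.3225,"x":0.6125,"y":-0.7,"z":0,"jaw":1},{"rx":0,"ry":0,"rz":0.3225,"x":0.6125,"y":-0.7,"z":0,"jaw":1},{"rx":0,"ry":0,"rz":0.3225,"x":0.6125,"y":-0.7,"z":0,"jaw":1}]' 40 && python3 -m jog '[{"rx":0,"ry":0,"rz":0,"x":0,"y":0,"z":-0.2,"jaw":1},{"rx":0,"ry":0,"rz":0,"x":0,"y":0,"z":0,"jaw":1}]'
python3 - <<'E'
from h import *
import cv2
from scipy.spatial.transform import Rotation as Ro
o=get_obs(); c=camera_params("wrist"); f=grab_frame("wrist")
print(o["tcp_pos"],Ro.from_rotvec(o["orientation"]).as_matrix().round(3).tolist(),o["contact_force"])
print("predicted px: stick top",proj("wrist",[.511,.3025,.095],c),"stand top corners",[proj("wrist",[.511+a,.3025+b,.05],c).round() for a,b in [(.026,.033),(.033,-.026),(-.026,-.033),(-.033,.026)]])
cv2.imwrite("pics/w2.png",f[:,:,::-1])
import pickle; pickle.dump(c,open("c.pkl","wb"))
E
```

```text
clock: 1.15
tcp_pos: [0.5122, 0.3016, 0.2312]
orientation: [0.195, -3.135, 0.0]
contact_force: [-0.2, -0.3, 1.2]
grip_width: 0.0855
gripper_force: 0.0
clock: 1.4
tcp_pos: [0.5102, 0.303, 0.218]
orientation: [0.192, -3.133, 0.001]
contact_force: [-1.8, 0.5, 0.6]
grip_width: 0.0854
gripper_force: 0.0
[0.51020688 0.30303691 0.21803722] [[-0.993, -0.122, -0.003], [-0.122, 0.993, -0.001], [0.003, -0.001, -1.0]] [-1.78625109  0.46920002  0.63553783]
predicted px: stick top [276.80674657 205.58830001] stand top corners [array([309., 222.]), array([245., 222.]), array([244., 158.]), array([311., 158.])]
```

View pics/w2.png

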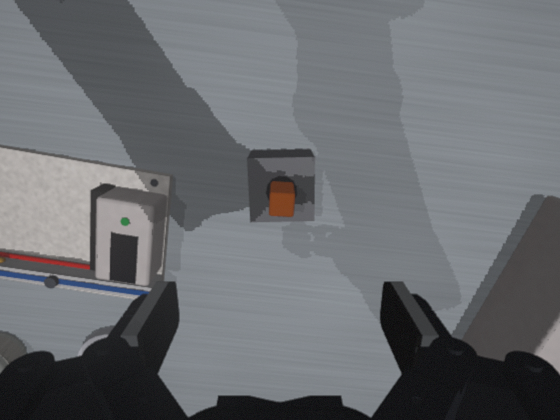

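The wrist view shows the handle top at (282,205) and the stand corners at (249..315, 157..222). That is about 4.5 px (+4 mm y) from the top-camera estimate, so I'll use y ≈ 0.305. The handle is aligned with the fingers.

```bash
python3 -m jog '[{"rx":0,"ry":0,"rz":0,"x":0,"y":0.04,"z":-0.66,"jaw":1},{"rx":0,"ry":0,"rz":0,"x":0,"y":0,"z":-0.66,"jaw":1},{"rx":0,"ry":0,"rz":0,"x":0,"y":0,"z":-0.66,"jaw":1},{"rx":0,"ry":0,"rz":0,"x":0,"y":0,"z":-0.64,"jaw":1},{"rx":0,"ry":0,"rz":0,"x":0,"y":0,"z":0,"jaw":-1},{"rx":0,"ry":0,"rz":0,"x":0,"y":0,"z":0,"jaw":-1},{"rx":0,"ry":0,"rz":0,"x":0,"y":0,"z":0,"jaw":-1},{"rx":0,"ry":0,"rz":0,"x":0,"y":0,"z":0,"jaw":-1}]' 60 && python3 -m jog '[{"rx":0,"ry":0,"rz":0,"x":0,"y":0,"z":0,"jaw":-1},{"rx":0,"ry":0,"rz":0,"x":0,"y":0,"z":0,"jaw":-1},{"rx":0,"ry":0,"rz":0,"x":0,"y":0,"z":0,"jaw":-1}]'
```

```text
clock: 2.45
tcp_pos: [0.5123, 0.3063, 0.064]
orientation: [-0.192, 3.133, 0.003]
contact_force: [-0.9, 1.1, 2.7]
grip_width: 0.0192
gripper_force: 58.6
clock: 2.82
tcp_pos: [0.5123, 0.3063, 0.0639]
orientation: [-0.192, 3.133, 0.003]
contact_force: [-0.6, -0.1, 6.3]
grip_width: 0.0192
gripper_force: 58.9
```

```bash
python3 -m jog '[{"rx":0,"ry":0,"rz":0,"x":0,"y":0,"z":0.5,"jaw":-1},{"rx":0,"ry":0,"rz":0,"x":0,"y":0,"z":1,"jaw":-1},{"rx":0,"ry":0,"rz":0,"x":0,"y":0,"z":0.5,"jaw":-1},{"rx":0,"ry":0,"rz":0,"x":0,"y":0,"z":0,"jaw":-1}]' && python3 -m jog '[{"rx":0,"ry":0,"rz":0,"x":0.07,"y":-0.86,"z":0,"jaw":-1},{"rx":0,"ry":0,"rz":0,"x":0.07,"y":-0.86,"z":0,"jaw":-1},{"rx":0,"ry":0,"rz":0,"x":0.07,"y":-0.86,"z":0,"jaw":-1},{"rx":0,"ry":0,"rz":0,"x":0.07,"y":-0.86,"z":0,"jaw":-1},{"rx":0,"ry":0,"rz":0,"x":0.07,"y":-0.86,"z":0,"jaw":-1},{"rx":0,"ry":0,"rz":0,"x":0.07,"y":-0.86,"z":0,"jaw":-1},{"rx":0,"ry":0,"rz":0,"x":0.07,"y":-0.86,"z":0,"jaw":-1},{"rx":0,"ry":0,"rz":0,"x":0.05,"y":-0.86,"z":0,"jaw":-1}]' && python3 -m jog '[{"rx":0,"ry":0,"rz":0,"x":0,"y":0,"z":-0.5,"jaw":-1},{"rx":0,"ry":0,"rz":0,"x":0,"y":0,"z":-0.5,"jaw":-1},{"rx":0,"ry":0,"rz":0,"x":0,"y":0,"z":0,"jaw":-1}]'
python3 - <<'E'
from h import *
import cv2
c=camera_params("wrist"); o=get_obs();p=o["tcp_pos"]; f=grab_frame("wrist"); g=grab_frame("scene")
print(p,o["orientation"])
print("tip wrist",proj("wrist",[p[0],p[1],p[2]-.059],c),"scene tip",proj("scene",[p[0],p[1],p[2]-.059]))
C=np.array([.5643,-.0803]);a=.0924;R=np.array([[np.cos(a),-np.sin(a)],[np.sin(a),np.cos(a)]])
for q in [(-3,-6),(-25,-6),(-3,-40),(25,-40),(25,40),(-25,40)]:
    w=C+R@np.array(q)*.001; print(q,"pred wrist",proj("wrist",[*w,.042],c).round(1),"scene",proj("scene",[*w,.042]).round(1))
cv2.imwrite("w3.png",f[:,:,::-1])
s=cv2.resize(g[190:330,180:350,::-1],None,fx=2.35,fy=2.35,interpolation=cv2.INTER_CUBIC)
w=cv2.resize(f[:,:,::-1],(400,300)); 
im=np.zeros((420,800,3),np.uint8); im[:s.shape[0],:s.shape[1]]=s; im[:300,400:]=w
cv2.imwrite("pics/w3.png",im)
E
```

```text
clock: 3.32
tcp_pos: [0.513, 0.3065, 0.1857]
orientation: [-0.191, 3.13, 0.006]
contact_force: [-0.5, -0.6, -0.9]
grip_width: 0.0192
gripper_force: 58.6
clock: 4.32
tcp_pos: [0.5429, -0.1088, 0.1811]
orientation: [0.192, -3.134, -0.0]
contact_force: [1.1, -0.5, -1.6]
grip_width: 0.0193
gripper_force: 58.8
clock: 4.7
tcp_pos: [0.541, -0.1071, 0.1193]
orientation: [0.192, -3.129, -0.001]
contact_force: [0.8, 0.9, -1.4]
grip_width: 0.019
gripper_force: 58.8
[ 0.54102274 -0.10707302  0.11933116] [ 1.91630162e-01 -3.12921655e+00 -1.23642229e-03]
tip wrist [276.80173905 235.69058125] scene tip [246.59231186 204.5222961 ]
(-3, -6) pred wrist [303.2 257.2] scene [242.  220.1]
(-25, -6) pred wrist [304.8 227. ] scene [251.6 216.7]
(-3, -40) pred wrist [253.4 255.9] scene [233.  212.4]
(25, -40) pred wrist [253.2 292. ] scene [220.6 216.7]
(25, 40) pred wrist [366.  294.8] scene [242.1 235.8]
(-25, 40) pred wrist [373.9 228.9] scene [264.6 227.4]
```

View pics/w3.png

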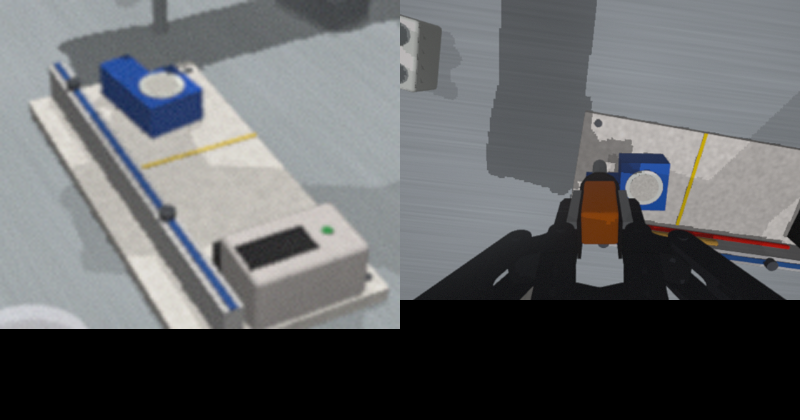

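The scene crop puts the stick tip at about (159,32) in the crop, within 1-2 px of prediction, and the cassette corners match too. The clearances to the notch walls are about 13 mm, so I can lower the stick beside it.

```bash
python3 -m jog '[{"rx":0,"ry":0,"rz":0,"x":0,"y":0,"z":-0.35,"jaw":-1},{"rx":0,"ry":0,"rz":0,"x":0,"y":0,"z":-0.35,"jaw":-1},{"rx":0,"ry":0,"rz":0,"x":0,"y":0,"z":0,"jaw":-1},{"rx":0,"ry":0,"rz":0,"x":0,"y":0,"z":0,"jaw":-1}]' && python3 -m jog '[{"rx":0,"ry":0,"rz":0,"x":0.08,"y":0.08,"z":0,"jaw":-1},{"rx":0,"ry":0,"rz":0,"x":0.08,"y":0.06,"z":0,"jaw":-1},{"rx":0,"ry":0,"rz":0,"x":0,"y":0,"z":0,"jaw":-1}]'
```

```text
clock: 5.3
tcp_pos: [0.5447, -0.1074, 0.0815]
orientation: [-0.192, 3.134, -0.0]
contact_force: [0.3, -0.3, 0.0]
grip_width: 0.0196
gripper_force: 58.8
clock: 5.68
tcp_pos: [0.5542, -0.0982, 0.0804]
orientation: [-0.194, 3.135, 0.0]
contact_force: [-0.5, 0.3, -0.4]
grip_width: 0.0195
gripper_force: 58.8
```

```bash
python3 -m jog '[{"rx":0,"ry":0,"rz":0,"x":0.03,"y":0,"z":-0.07,"jaw":-1},{"rx":0,"ry":0,"rz":0,"x":0.03,"y":0,"z":0,"jaw":-1},{"rx":0,"ry":0,"rz":0,"x":0.03,"y":0,"z":0,"jaw":-1},{"rx":0,"ry":0,"rz":0,"x":0.03,"y":0,"z":0,"jaw":-1},{"rx":0,"ry":0,"rz":0,"x":0.03,"y":0,"z":0,"jaw":-1}]' && python3 -m jog '[{"rx":0,"ry":0,"rz":0,"x":0,"y":0.04,"z":0,"jaw":-1},{"rx":0,"ry":0,"rz":0,"x":0,"y":0.04,"z":0,"jaw":-1}]'
```

```text
clock: 6.3
tcp_pos: [0.5623, -0.099, 0.0759]
orientation: [0.192, -3.135, -0.0]
contact_force: [-0.3, -0.4, -0.9]
grip_width: 0.0192
gripper_force: 58.8
clock: 6.55
tcp_pos: [0.5622, -0.094, 0.0759]
orientation: [0.192, -3.135, -0.0]
contact_force: [0.4, -0.1, -0.1]
grip_width: 0.0191
gripper_force: 58.8
```

```bash
python3 -m jog '[{"rx":0,"ry":0,"rz":0,"x":0.04,"y":0,"z":0,"jaw":-1},{"rx":0,"ry":0,"rz":0,"x":0.04,"y":0,"z":0,"jaw":-1},{"rx":0,"ry":0,"rz":0,"x":0.04,"y":0,"z":0,"jaw":-1},{"rx":0,"ry":0,"rz":0,"x":0.04,"y":0,"z":0,"jaw":-1},{"rx":0,"ry":0,"rz":0,"x":0.04,"y":0,"z":0,"jaw":-1}]' && python3 -m jog '[{"rx":0,"ry":0,"rz":0,"x":0,"y":0,"z":0,"jaw":-1}]'
python3 - <<'E'
from h import *
import cv2
p=get_obs()["tcp_pos"]; g=grab_frame("scene"); t=grab_frame("top"); print(p)
s=cv2.resize(g[180:300,180:310,::-1],None,fx=3.05,fy=3.05,interpolation=cv2.INTER_CUBIC)
w=cv2.resize(t[160:270,225:357,::-1],None,fx=3,fy=3,interpolation=cv2.INTER_CUBIC)
im=np.zeros((370,800,3),np.uint8); im[:s.shape[0],:s.shape[1]]=s; im[:w.shape[0],400:400+w.shape[1]]=w
cv2.imwrite("pics/w4.png",im)
E
```

```text
clock: 7.18
tcp_pos: [0.5745, -0.0942, 0.0759]
orientation: [0.192, -3.136, 0.0]
contact_force: [-1.2, 0.3, -0.7]
grip_width: 0.019
gripper_force: 58.8
clock: 7.3
tcp_pos: [0.5747, -0.0942, 0.0759]
orientation: [-0.192, 3.135, -0.0]
contact_force: [-0.3, 0.3, -0.3]
grip_width: 0.0193
gripper_force: 58.8
[ 0.57470328 -0.09415327  0.07594757]
```

View pics/w4.png

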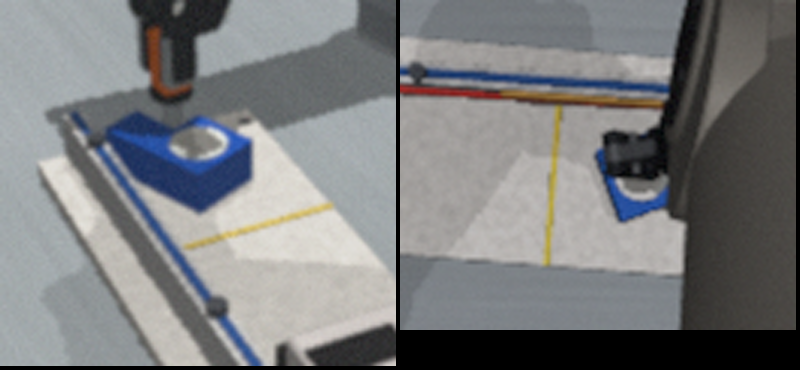

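The crops show the cassette has turned counter-clockwise by about 0.4 rad, its trailing corner near the fence, as expected when pushing behind the centre of mass. Pushing on will pivot it flat about that corner.

```bash
python3 -m jog '[{"rx":0,"ry":0,"rz":0,"x":0.03,"y":0,"z":0,"jaw":-1},{"rx":0,"ry":0,"rz":0,"x":0.03,"y":0,"z":0,"jaw":-1},{"rx":0,"ry":0,"rz":0,"x":0.03,"y":0,"z":0,"jaw":-1}]' && python3 -m jog '[{"rx":0,"ry":0,"rz":0,"x":0.03,"y":0,"z":0,"jaw":-1},{"rx":0,"ry":0,"rz":0,"x":0.02,"y":0,"z":0,"jaw":-1}]' &&  python3 -m jog '[{"rx":0,"ry":0,"rz":0,"x":0.02,"y":0,"z":0,"jaw":-1}]' && python3 -m jog '[{"rx":0,"ry":0,"rz":0,"x":0.02,"y":0,"z":0,"jaw":-1}]'
```

```text
clock: 7.78
tcp_pos: [0.5795, -0.0941, 0.0758]
orientation: [0.192, -3.135, -0.0]
contact_force: [-2.2, 0.1, -0.4]
grip_width: 0.0194
gripper_force: 58.8
clock: 8.02
tcp_pos: [0.5821, -0.094, 0.0756]
orientation: [0.192, -3.134, -0.001]
contact_force: [-3.7, 0.8, -1.4]
grip_width: 0.019
gripper_force: 58.7
clock: 8.15
tcp_pos: [0.5832, -0.0939, 0.0756]
orientation: [0.192, -3.134, -0.001]
contact_force: [-5.1, 0.3, -1.1]
grip_width: 0.0194
gripper_force: 58.7
clock: 8.28
tcp_pos: [0.5842, -0.0939, 0.0755]
orientation: [0.192, -3.134, -0.001]
contact_force: [-5.4, 1.4, -0.9]
grip_width: 0.019
gripper_force: 58.8
```

```bash
python3 -m jog '[{"rx":0,"ry":0,"rz":0,"x":0.02,"y":0,"z":0,"jaw":-1}]' && python3 -m jog '[{"rx":0,"ry":0,"rz":0,"x":0.02,"y":0,"z":0,"jaw":-1}]' &&  python3 -m jog '[{"rx":0,"ry":0,"rz":0,"x":0.02,"y":0,"z":0,"jaw":-1}]' && python3 -m jog '[{"rx":0,"ry":0,"rz":0,"x":0,"y":0,"z":0,"jaw":-1},{"rx":0,"ry":0,"rz":0,"x":0,"y":0,"z":0,"jaw":-1}]'
python3 - <<'E'
from h import *
import cv2
g=grab_frame("scene"); t=grab_frame("top"); w=grab_frame("wrist")
for n,i in zip("stw",(g,t,w)): cv2.imwrite(f"k1{n}.png",i[:,:,::-1])
s=cv2.resize(g[190:290,190:290,::-1],None,fx=4,fy=4,interpolation=cv2.INTER_CUBIC)
w=cv2.resize(w[100:420,200:560,::-1],(400,356))
im=np.zeros((400,800,3),np.uint8); im[:,:400]=s; im[:356,400:]=w
cv2.imwrite("pics/w5.png",im)
E
```

```text
clock: 8.4
tcp_pos: [0.585, -0.0937, 0.0754]
orientation: [0.192, -3.133, -0.001]
contact_force: [-6.9, 1.1, 0.6]
grip_width: 0.0194
gripper_force: 58.9
clock: 8.52
tcp_pos: [0.5856, -0.0935, 0.0753]
orientation: [0.192, -3.132, -0.002]
contact_force: [-7.9, 1.8, 0.7]
grip_width: 0.0193
gripper_force: 58.9
clock: 8.65
tcp_pos: [0.5862, -0.0934, 0.0751]
orientation: [0.192, -3.13, -0.003]
contact_force: [-8.7, 2.9, 0.8]
grip_width: 0.0189
gripper_force: 59.0
clock: 8.9
tcp_pos: [0.5862, -0.0933, 0.075]
orientation: [0.192, -3.13, -0.003]
contact_force: [-8.7, 2.2, 0.6]
grip_width: 0.019
gripper_force: 59.0
```

View pics/w5.png

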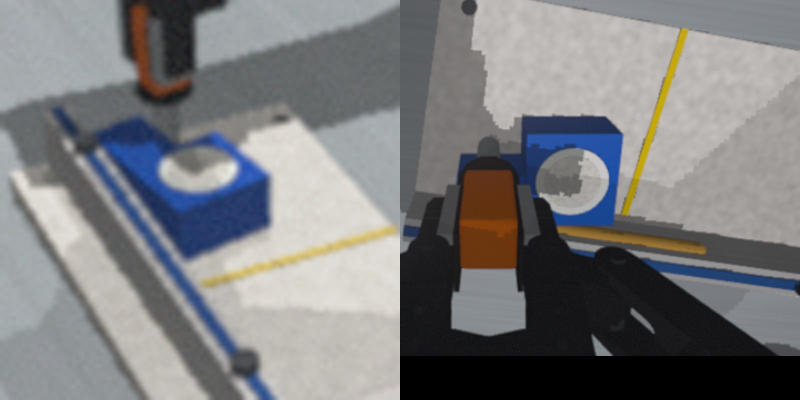

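The crops show the cassette nearly square, a sliver of spring bar still visible past its leading end. In the wrist crop the leading edge is (621,134)-(612,225) and the outer face starts at (523,134). Computing its pose.

```bash
cat >> h.py <<'E'
TO=np.array([.6061,.0262]);TH=-.0562
def tr(w):
    d=np.array(w)[:2]-TO; c,s=np.cos(TH),np.sin(TH); return np.array([c*d[0]+s*d[1],-s*d[0]+c*d[1]])*1000
E
python3 - <<'E'
from h import *
W=lambda X,Y,z:tr(ray("wrist",200+(X-400)*.9,100+Y*.9,z))
A,B,C=W(621,134,.042),W(612,225,.042),W(523,134,.042)
print(A,B,C,"yaw",np.arctan2(-(A-C)[0],(A-C)[1]),np.arctan2((B-A)[1],(B-A)[0]))
F=[W(420,227,.043),W(800,290,.043)];print("fence outer?",F); print("line",W(684,32,.012),W(627,213,.012))
print("stick",tr(get_obs()["tcp_pos"]), "scene corner", tr(ray("scene",190+269/4,190+180/4,.042)),tr(ray("scene",190+183/4,190+206/4,.042)))
E
```

```text
[-43.20401835 -60.07711899] [  5.55959739 -50.68949031] [ -34.99620929 -105.89150427] yaw 0.17727291679915888 0.19018624087446442
fence outer? [array([  23.46668825, -147.6786076 ]), array([26.26179792, 60.67837214])]
line [-93.79465581 -31.39097875] [ 12.91641603 -30.0496291 ]
stick [ -13.10717869 -120.35916452] scene corner [-43.27859577 -55.76160055] [  0.47068288 -53.67165786]
```

The cassette is still about 0.17 rad askew because the stick sits ~12 mm short of the notch's front wall. Easing off and sliding the stick forward gives it more leverage.

```bash
python3 -m jog '[{"rx":0,"ry":0,"rz":0,"x":-0.05,"y":0.03,"z":0,"jaw":-1},{"rx":0,"ry":0,"rz":0,"x":-0.01,"y":0.05,"z":0,"jaw":-1}]' && python3 -m jog '[{"rx":0,"ry":0,"rz":0,"x":0,"y":0.05,"z":0,"jaw":-1}]' &&  python3 -m jog '[{"rx":0,"ry":0,"rz":0,"x":0,"y":0.04,"z":0,"jaw":-1}]'  &&  python3 -m jog '[{"rx":0,"ry":0,"rz":0,"x":0,"y":0.04,"z":0,"jaw":-1}]'
```

```text
clock: 9.3
tcp_pos: [0.5856, -0.0899, 0.0762]
orientation: [-0.191, 3.134, -0.001]
contact_force: [-1.0, -1.4, -0.4]
grip_width: 0.0191
gripper_force: 58.8
clock: 9.43
tcp_pos: [0.5854, -0.0868, 0.0762]
orientation: [-0.191, 3.135, -0.001]
contact_force: [-3.3, -1.6, -0.3]
grip_width: 0.0191
gripper_force: 58.8
clock: 9.55
tcp_pos: [0.5851, -0.0841, 0.076]
orientation: [0.192, -3.136, 0.001]
contact_force: [-3.6, -1.3, 0.5]
grip_width: 0.0192
gripper_force: 58.8
clock: 9.68
tcp_pos: [0.585, -0.0815, 0.0759]
orientation: [0.192, -3.135, 0.0]
contact_force: [-3.0, -1.3, 0.7]
grip_width: 0.0188
gripper_force: 58.8
```

```bash
python3 -m jog '[{"rx":0,"ry":0,"rz":0,"x":0.02,"y":0.02,"z":0,"jaw":-1}]' && python3 -m jog '[{"rx":0,"ry":0,"rz":0,"x":0.02,"y":0.01,"z":0,"jaw":-1}]' &&  python3 -m jog '[{"rx":0,"ry":0,"rz":0,"x":0.02,"y":0,"z":0,"jaw":-1}]'  &&  python3 -m jog '[{"rx":0,"ry":0,"rz":0,"x":0.02,"y":0,"z":0,"jaw":-1}]'  &&  python3 -m jog '[{"rx":0,"ry":0,"rz":0,"x":0.02,"y":0,"z":0,"jaw":-1}]' && python3 -c "from h import *;print(tr(get_obs()['tcp_pos']))"
```

```text
clock: 9.8
tcp_pos: [0.586, -0.0801, 0.0759]
orientation: [0.192, -3.135, -0.0]
contact_force: [-4.5, -1.7, 0.5]
grip_width: 0.0194
gripper_force: 58.9
clock: 9.93
tcp_pos: [0.5871, -0.0797, 0.0758]
orientation: [0.192, -3.135, -0.0]
contact_force: [-6.1, -1.1, 1.2]
grip_width: 0.019
gripper_force: 58.9
clock: 10.05
tcp_pos: [0.588, -0.0796, 0.0757]
orientation: [0.192, -3.134, -0.001]
contact_force: [-7.2, -1.0, 3.1]
grip_width: 0.0189
gripper_force: 59.2
clock: 10.18
tcp_pos: [0.5883, -0.0793, 0.0755]
orientation: [0.192, -3.132, -0.002]
contact_force: [-8.3, 0.0, 2.5]
grip_width: 0.019
gripper_force: 59.3
clock: 10.3
tcp_pos: [0.5888, -0.079, 0.0753]
orientation: [0.192, -3.13, -0.002]
contact_force: [-9.6, 0.6, 3.4]
grip_width: 0.0188
gripper_force: 59.4
[ -11.3786726  -106.03412931]
```

```bash
python3 - <<'E'
from h import *
import cv2
w=grab_frame("wrist"); cv2.imwrite("k2.png",w[:,:,::-1])
cv2.imwrite("pics/w6.png",cv2.resize(w[180:340,250:490,::-1],None,fx=3.3,fy=3.3,interpolation=cv2.INTER_CUBIC))
E
```

```text
(no output)
```

View pics/w6.png

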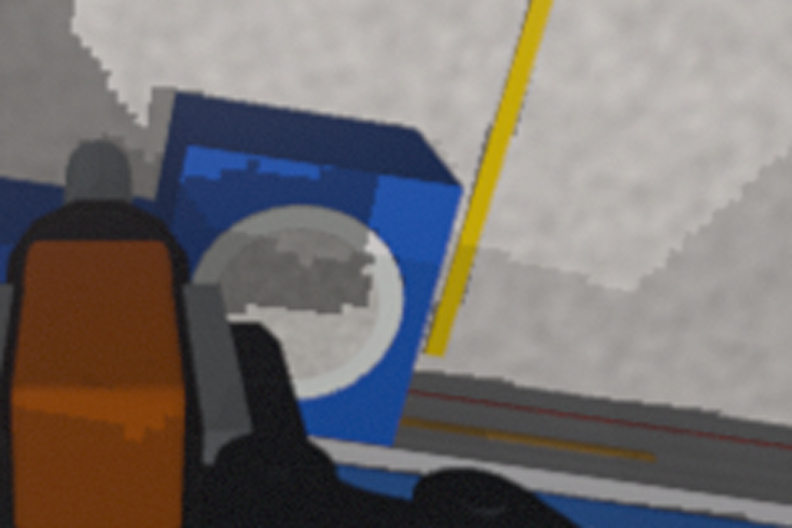

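The cassette now lies along the fence. The leading edge is (461,184)-(395,447), the outer edge (184,145)-(461,184), and the spring bar and gauge show only thin slivers. Checking numerically.

```bash
python3 - <<'E'
from h import *
W=lambda X,Y,z:tr(ray("wrist",250+X/3.3,180+Y/3.3,z))
A,B,C=W(461,184,.042),W(395,447,.042),W(184,145,.042)
print(A,B,C,"yaw",np.arctan2(-(A-C)[0],(A-C)[1]),np.arctan2((B-A)[1],(B-A)[0]))
P,Q=W(432,355,.012),W(540,0,.012);print("line",P,Q)
P,Q=W(420,448,.043),W(792,522,.043);print("fence edge",P,Q, np.arctan2(-(Q-P)[0],(Q-P)[1]))
P,Q=W(415,370,.013),W(792,427,.013);print("fence base",P,Q, np.arctan2(-(Q-P)[0],(Q-P)[1]))
P,Q=W(415,422,.032),W(650,457,.032);print("spring",P,Q, np.arctan2(-(Q-P)[0],(Q-P)[1]))
E
```

```text
[-32.21149685 -48.04276358] [ 17.92425384 -45.90264675] [-30.88845087 -93.67387442] yaw 0.028986263765445688 0.04266054401401705
line [ 14.50352846 -31.64952435] [-59.15389626 -31.67561727]
fence edge [ 16.7303535  -41.96285061] [19.95303208 27.62414035] -0.04627844287849925
fence base [ 17.87272415 -34.51865935] [17.14242226 44.42002437] 0.009251244418581064
spring [ 18.29034535 -39.49776349] [17.88157102  5.57212731] 0.0090695388882889
```

```bash
python3 -m jog '[{"rx":0,"ry":0,"rz":0,"x":0,"y":0.03,"z":0,"jaw":-1}]' && python3 -m jog '[{"rx":0,"ry":0,"rz":0,"x":0.001,"y":0.03,"z":0,"jaw":-1}]' &&  python3 -m jog '[{"rx":0,"ry":0,"rz":0,"x":0.001,"y":0.03,"z":0,"jaw":-1}]'  &&  python3 -m jog '[{"rx":0,"ry":0,"rz":0,"x":0.001,"y":0.03,"z":0,"jaw":-1}]'  &&  python3 -m jog '[{"rx":0,"ry":0,"rz":0,"x":0.001,"y":0.03,"z":0,"jaw":-1}]' && python3 -c "from h import *;print(tr(get_obs()['tcp_pos']))"
```

```text
clock: 10.48
tcp_pos: [0.5887, -0.0784, 0.0752]
orientation: [0.191, -3.131, -0.0]
contact_force: [-8.8, -4.0, 0.8]
grip_width: 0.0192
gripper_force: 59.0
clock: 10.6
tcp_pos: [0.5888, -0.0771, 0.0751]
orientation: [0.191, -3.131, 0.001]
contact_force: [-8.8, -3.8, 0.5]
grip_width: 0.0192
gripper_force: 59.0
clock: 10.72
tcp_pos: [0.5888, -0.0753, 0.0751]
orientation: [0.19, -3.131, 0.001]
contact_force: [-7.8, -3.3, 1.2]
grip_width: 0.0192
gripper_force: 59.0
clock: 10.85
tcp_pos: [0.589, -0.0735, 0.0751]
orientation: [0.19, -3.131, 0.001]
contact_force: [-7.4, -3.0, 1.6]
grip_width: 0.0194
gripper_force: 59.0
clock: 10.98
tcp_pos: [0.589, -0.0717, 0.0751]
orientation: [0.191, -3.131, 0.001]
contact_force: [-7.8, -2.7, 0.7]
grip_width: 0.0191
gripper_force: 59.0
[-11.58094732 -98.68557793]
```

```bash
python3 -m jog '[{"rx":0,"ry":0,"rz":0,"x":0.016,"y":0.02,"z":0,"jaw":-1},{"rx":0,"ry":0,"rz":0,"x":0.001,"y":0.04,"z":0,"jaw":-1}]' && python3 -m jog '[{"rx":0,"ry":0,"rz":0,"x":0.002,"y":0.05,"z":0,"jaw":-1},{"rx":0,"ry":0,"rz":0,"x":0.002,"y":0.05,"z":0,"jaw":-1}]' &&  python3 -m jog '[{"rx":0,"ry":0,"rz":0,"x":0.002,"y":0.05,"z":0,"jaw":-1},{"rx":0,"ry":0,"rz":0,"x":0.002,"y":0.05,"z":0,"jaw":-1}]'  && python3 -m jog '[{"rx":0,"ry":0,"rz":0,"x":0.002,"y":0.05,"z":0,"jaw":-1},{"rx":0,"ry":0,"rz":0,"x":0.002,"y":0.05,"z":0,"jaw":-1}]' && python3 -c "from h import *;print(tr(get_obs()['tcp_pos']))"
```

```text
clock: 11.22
tcp_pos: [0.5893, -0.0684, 0.0749]
orientation: [0.19, -3.129, 0.001]
contact_force: [-10.2, -4.2, 2.0]
grip_width: 0.0195
gripper_force: 59.0
clock: 11.48
tcp_pos: [0.5895, -0.0623, 0.0749]
orientation: [0.19, -3.129, 0.001]
contact_force: [-9.8, -3.8, 1.8]
grip_width: 0.019
gripper_force: 59.0
clock: 11.72
tcp_pos: [0.5898, -0.0563, 0.0749]
orientation: [0.19, -3.129, 0.001]
contact_force: [-8.6, -3.4, 1.5]
grip_width: 0.0193
gripper_force: 59.0
clock: 11.98
tcp_pos: [0.59, -0.0503, 0.0749]
orientation: [0.19, -3.129, 0.001]
contact_force: [-8.8, -3.2, 1.1]
grip_width: 0.0191
gripper_force: 59.0
[-11.74297386 -77.2316273 ]
```

```bash
cat > yaw.py <<'E'
from h import *
import cv2,sys
def edge(f,c):
    f=f.astype(int); m=((f[:,:,2]-f[:,:,0]>50)&(f[:,:,2]-f[:,:,1]>30)).astype(np.uint8)
    m[310:]=0; m[:,:300]=0
    pts=[]
    for v in range(242,304,2):
        u=np.flatnonzero(m[v])
        if len(u): 
            a=u.max(); row=(f[v,:,2]-f[v,:,0]).astype(float)
            pts.append((a+.5+ (row[a+1]-10)/(row[a]-10),v))
    P=np.array([tr(ray("wrist",u,v,.042,c)) for u,v in pts])
    k=np.polyfit(P[:,0],P[:,1],1); r=P[:,1]-np.polyval(k,P[:,0]); ok=abs(r)<1.0
    k=np.polyfit(P[ok,0],P[ok,1],1)
    return np.arctan(k[0]),np.polyval(k,-5),ok.sum(),r.std()
c=camera_params("wrist")
print("before",edge(cv2.imread("k2.png")[:,:,::-1],c))
w=grab_frame("wrist"); cv2.imwrite("k3.png",w[:,:,::-1]); print("now",edge(w,c))
E
python3 yaw.py
```

```text
before (np.float64(0.01908603743350531), np.float64(-18.679860465652514), np.int64(31), np.float64(0.09457921129096875))
now (np.float64(0.018159310961921842), np.float64(-20.596786535386666), np.int64(31), np.float64(0.09040635031017917))
```

Yaw is 0.018 rad, matching the fence toe, with a rigid response, so the cassette is flat. Feeding on.

```bash
python3 -m jog '[{"rx":0,"ry":0,"rz":0,"x":0.008,"y":0.05,"z":0,"jaw":-1},{"rx":0,"ry":0,"rz":0,"x":0.002,"y":0.05,"z":0,"jaw":-1},{"rx":0,"ry":0,"rz":0,"x":0.002,"y":0.05,"z":0,"jaw":-1},{"rx":0,"ry":0,"rz":0,"x":0.002,"y":0.05,"z":0,"jaw":-1}]' && python3 -m jog '[{"rx":0,"ry":0,"rz":0,"x":0.002,"y":0.05,"z":0,"jaw":-1},{"rx":0,"ry":0,"rz":0,"x":0.002,"y":0.05,"z":0,"jaw":-1},{"rx":0,"ry":0,"rz":0,"x":0.002,"y":0.05,"z":0,"jaw":-1}]' && python3 -c "from h import *;print(tr(get_obs()['tcp_pos']))"; python3 yaw.py | tail -1
```

```text
clock: 12.52
tcp_pos: [0.5906, -0.0383, 0.0747]
orientation: [0.19, -3.129, 0.001]
contact_force: [-10.2, -3.4, 1.3]
grip_width: 0.0191
gripper_force: 59.1
clock: 12.9
tcp_pos: [0.591, -0.0293, 0.0748]
orientation: [0.19, -3.129, 0.001]
contact_force: [-9.4, -3.9, 1.4]
grip_width: 0.0192
gripper_force: 59.1
[-12.00067365 -56.22747496]
now (np.float64(0.01732082794631034), np.float64(-0.2657105161693867), np.int64(31), np.float64(0.09884013448490005))
```

```bash
python3 -m jog '[{"rx":0,"ry":0,"rz":0,"x":0.003,"y":0.05,"z":0,"jaw":-1},{"rx":0,"ry":0,"rz":0,"x":0.002,"y":0.05,"z":0,"jaw":-1},{"rx":0,"ry":0,"rz":0,"x":0.002,"y":0.05,"z":0,"jaw":-1},{"rx":0,"ry":0,"rz":0,"x":0.002,"y":0.05,"z":0,"jaw":-1}]' && python3 -m jog '[{"rx":0,"ry":0,"rz":0,"x":0.003,"y":0.05,"z":0,"jaw":-1},{"rx":0,"ry":0,"rz":0,"x":0.002,"y":0.05,"z":0,"jaw":-1},{"rx":0,"ry":0,"rz":0,"x":0.002,"y":0.05,"z":0,"jaw":-1},{"rx":0,"ry":0,"rz":0,"x":0.002,"y":0.05,"z":0,"jaw":-1}]' && python3 -c "from h import *;print(tr(get_obs()['tcp_pos']))"; python3 yaw.py | tail -1
```

```text
clock: 13.45
tcp_pos: [0.5914, -0.0172, 0.0747]
orientation: [0.19, -3.129, 0.001]
contact_force: [-8.9, -3.4, 1.0]
grip_width: 0.0191
gripper_force: 59.0
clock: 13.95
tcp_pos: [0.5919, -0.0053, 0.0747]
orientation: [0.19, -3.128, 0.001]
contact_force: [-10.5, -3.3, -0.1]
grip_width: 0.0194
gripper_force: 59.0
[-12.38941845 -32.21399291]
now (np.float64(0.01665551289747384), np.float64(23.52760560668367), np.int64(31), np.float64(0.09095939699513822))
```

```bash
python3 -m jog '[{"rx":0,"ry":0,"rz":0,"x":0.003,"y":0.05,"z":0,"jaw":-1},{"rx":0,"ry":0,"rz":0,"x":0.002,"y":0.05,"z":0,"jaw":-1},{"rx":0,"ry":0,"rz":0,"x":0.002,"y":0.05,"z":0,"jaw":-1},{"rx":0,"ry":0,"rz":0,"x":0.002,"y":0.05,"z":0,"jaw":-1}]' && python3 -c "from h import *;print(tr(get_obs()['tcp_pos']))"; python3 yaw.py | tail -1
```

```text
clock: 14.5
tcp_pos: [0.5924, 0.0068, 0.0747]
orientation: [0.19, -3.128, 0.001]
contact_force: [-10.0, -3.5, 2.3]
grip_width: 0.0188
gripper_force: 59.0
[-12.54594562 -20.14756593]
now (np.float64(0.018160496132531276), np.float64(35.369202026236934), np.int64(31), np.float64(0.10036663742342998))
```

```bash
python3 -m jog '[{"rx":0,"ry":0,"rz":0,"x":0.002,"y":0.05,"z":0,"jaw":-1},{"rx":0,"ry":0,"rz":0,"x":0.002,"y":0.05,"z":0,"jaw":-1},{"rx":0,"ry":0,"rz":0,"x":0.002,"y":0.05,"z":0,"jaw":-1},{"rx":0,"ry":0,"rz":0,"x":0.002,"y":0.05,"z":0,"jaw":-1}]' && python3 -m jog '[{"rx":0,"ry":0,"rz":0,"x":0.002,"y":0.05,"z":0,"jaw":-1},{"rx":0,"ry":0,"rz":0,"x":0.002,"y":0.05,"z":0,"jaw":-1},{"rx":0,"ry":0,"rz":0,"x":0.002,"y":0.05,"z":0,"jaw":-1},{"rx":0,"ry":0,"rz":0,"x":0.002,"y":0.05,"z":0,"jaw":-1}]' && python3 -c "from h import *;print(tr(get_obs()['tcp_pos']))"; python3 yaw.py | tail -1
```

```text
clock: 15.05
tcp_pos: [0.5929, 0.0189, 0.0747]
orientation: [0.191, -3.128, 0.001]
contact_force: [-9.9, -3.5, 0.9]
grip_width: 0.0192
gripper_force: 59.0
clock: 15.55
tcp_pos: [0.5934, 0.0309, 0.0746]
orientation: [0.191, -3.128, 0.001]
contact_force: [-9.9, -4.3, 1.4]
grip_width: 0.0193
gripper_force: 59.0
[-12.9056       3.96496476]
now (np.float64(0.016448393903607802), np.float64(59.30878458053011), np.int64(31), np.float64(0.1117612273575794))
```

```bash
python3 -m jog '[{"rx":0,"ry":0,"rz":0,"x":0.002,"y":0.05,"z":0,"jaw":-1},{"rx":0,"ry":0,"rz":0,"x":0.002,"y":0.05,"z":0,"jaw":-1},{"rx":0,"ry":0,"rz":0,"x":0.002,"y":0.05,"z":0,"jaw":-1},{"rx":0,"ry":0,"rz":0,"x":0.002,"y":0.05,"z":0,"jaw":-1}]' && python3 -m jog '[{"rx":0,"ry":0,"rz":0,"x":0.002,"y":0.05,"z":0,"jaw":-1},{"rx":0,"ry":0,"rz":0,"x":0.002,"y":0.05,"z":0,"jaw":-1},{"rx":0,"ry":0,"rz":0,"x":0.002,"y":0.05,"z":0,"jaw":-1}]' && python3 -c "from h import *;print(tr(get_obs()['tcp_pos']))"; python3 yaw.py | tail -1
```

```text
clock: 16.1
tcp_pos: [0.5939, 0.043, 0.0746]
orientation: [0.191, -3.128, 0.001]
contact_force: [-8.8, -3.7, 1.1]
grip_width: 0.0191
gripper_force: 59.0
clock: 16.48
tcp_pos: [0.5943, 0.052, 0.0746]
orientation: [0.191, -3.128, 0.001]
contact_force: [-8.9, -3.2, 0.6]
grip_width: 0.0188
gripper_force: 59.0
[-13.25346322  25.09591853]
now (np.float64(0.015040842229369149), np.float64(80.20260489218991), np.int64(31), np.float64(0.10265875166048))
```

```bash
python3 -m jog '[{"rx":0,"ry":0,"rz":0,"x":0.002,"y":0.05,"z":0,"jaw":-1},{"rx":0,"ry":0,"rz":0,"x":0.002,"y":0.05,"z":0,"jaw":-1},{"rx":0,"ry":0,"rz":0,"x":0.002,"y":0.05,"z":0,"jaw":-1},{"rx":0,"ry":0,"rz":0,"x":0.001,"y":0.03,"z":0,"jaw":-1}]' && python3 -m jog '[{"rx":0,"ry":0,"rz":0,"x":0.001,"y":0.02,"z":0,"jaw":-1},{"rx":0,"ry":0,"rz":0,"x":0.001,"y":0.02,"z":0,"jaw":-1}]' && python3 -m jog '[{"rx":0,"ry":0,"rz":0,"x":0.001,"y":0.02,"z":0,"jaw":-1}]' && python3 -m jog '[{"rx":0,"ry":0,"rz":0,"x":0.001,"y":0.02,"z":0,"jaw":-1}]' && python3 -c "from h import *;print(tr(get_obs()['tcp_pos']))"
```

```text
clock: 17.02
tcp_pos: [0.5948, 0.063, 0.0746]
orientation: [0.191, -3.128, 0.001]
contact_force: [-9.7, -3.4, 0.8]
grip_width: 0.0189
gripper_force: 59.0
clock: 17.27
tcp_pos: [0.5949, 0.0652, 0.0746]
orientation: [0.191, -3.128, 0.001]
contact_force: [-9.6, -3.6, 1.4]
grip_width: 0.0193
gripper_force: 59.0
clock: 17.4
tcp_pos: [0.5949, 0.0664, 0.0746]
orientation: [0.191, -3.128, 0.001]
contact_force: [-9.7, -4.0, 0.4]
grip_width: 0.0192
gripper_force: 59.0
clock: 17.52
tcp_pos: [0.5949, 0.0676, 0.0746]
orientation: [0.191, -3.128, 0.001]
contact_force: [-9.9, -3.5, 0.6]
grip_width: 0.019
gripper_force: 59.0
[-13.4779601   40.74554726]
```

```bash
python3 -m jog '[{"rx":0,"ry":0,"rz":0,"x":-0.02,"y":0.012,"z":0,"jaw":-1}]' && python3 -m jog '[{"rx":0,"ry":0,"rz":0,"x":0.001,"y":0.012,"z":0,"jaw":-1}]' && python3 -m jog '[{"rx":0,"ry":0,"rz":0,"x":0,"y":0.012,"z":0,"jaw":-1}]' && python3 -m jog '[{"rx":0,"ry":0,"rz":0,"x":0,"y":0.012,"z":0,"jaw":-1}]' && python3 -c "from h import *;print(tr(get_obs()['tcp_pos']))"; python3 yaw.py|tail -1
```

```text
clock: 17.65
tcp_pos: [0.5947, 0.0689, 0.0747]
orientation: [0.192, -3.13, 0.001]
contact_force: [-5.2, -1.1, -1.8]
grip_width: 0.0192
gripper_force: 58.7
clock: 17.77
tcp_pos: [0.5948, 0.0699, 0.0748]
orientation: [0.192, -3.131, 0.0]
contact_force: [-6.3, -2.7, -1.4]
grip_width: 0.0195
gripper_force: 58.8
clock: 17.9
tcp_pos: [0.5948, 0.0703, 0.0748]
orientation: [0.192, -3.13, 0.001]
contact_force: [-7.1, -2.5, -0.2]
grip_width: 0.019
gripper_force: 58.8
clock: 18.02
tcp_pos: [0.5948, 0.0709, 0.0748]
orientation: [0.192, -3.131, 0.001]
contact_force: [-6.8, -3.1, -0.9]
grip_width: 0.0191
gripper_force: 58.8
[-13.7535414   44.03775957]
now (np.float64(0.010672591676282182), np.float64(98.19434331581144), np.int64(31), np.float64(0.08349488323156001))
```

```bash
python3 -m jog '[{"rx":0,"ry":0,"rz":0,"x":0,"y":0.012,"z":0,"jaw":-1}]' && python3 -m jog '[{"rx":0,"ry":0,"rz":0,"x":0,"y":0.012,"z":0,"jaw":-1}]' && python3 -m jog '[{"rx":0,"ry":0,"rz":0,"x":0,"y":0.012,"z":0,"jaw":-1}]' && python3 -c "from h import *;print(tr(get_obs()['tcp_pos']))"; python3 yaw.py|tail -1
```

```text
clock: 18.2
tcp_pos: [0.5949, 0.0716, 0.0749]
orientation: [0.192, -3.131, 0.001]
contact_force: [-6.5, -2.5, -1.6]
grip_width: 0.019
gripper_force: 58.8
clock: 18.32
tcp_pos: [0.5949, 0.0722, 0.0748]
orientation: [0.192, -3.131, 0.001]
contact_force: [-7.8, -4.6, -0.5]
grip_width: 0.0191
gripper_force: 58.8
clock: 18.45
tcp_pos: [0.5949, 0.0723, 0.0749]
orientation: [0.191, -3.13, 0.002]
contact_force: [-6.4, -5.2, -0.6]
grip_width: 0.0191
gripper_force: 58.9
[-13.80364699  45.3982972 ]
now (np.float64(0.011064764265644686), np.float64(98.23846892383654), np.int64(31), np.float64(0.07896430943623926))
```

```bash
python3 -m jog '[{"rx":0,"ry":0,"rz":0,"x":0,"y":0.012,"z":0,"jaw":-1}]' && python3 -m jog '[{"rx":0,"ry":0,"rz":0,"x":0,"y":0.01,"z":0,"jaw":-1}]' && python3 -m jog '[{"rx":0,"ry":0,"rz":0,"x":0,"y":0,"z":0,"jaw":-1},{"rx":0,"ry":0,"rz":0,"x":0,"y":0,"z":0,"jaw":-1}]' && python3 yaw.py|tail -1
```

```text
clock: 18.62
tcp_pos: [0.5949, 0.0724, 0.0748]
orientation: [0.191, -3.13, 0.003]
contact_force: [-6.2, -5.7, -0.1]
grip_width: 0.0187
gripper_force: 58.9
clock: 18.75
tcp_pos: [0.5949, 0.0725, 0.0748]
orientation: [0.19, -3.13, 0.004]
contact_force: [-6.6, -8.0, 0.5]
grip_width: 0.019
gripper_force: 58.9
clock: 19.0
tcp_pos: [0.5949, 0.0724, 0.0748]
orientation: [0.19, -3.13, 0.004]
contact_force: [-6.7, -6.2, 0.4]
grip_width: 0.019
gripper_force: 58.9
now (np.float64(0.012193751820025165), np.float64(98.24156863909899), np.int64(31), np.float64(0.08387165843611571))
```

```bash
python3 -m jog '[{"rx":0,"ry":0,"rz":0,"x":-0.05,"y":-0.05,"z":0,"jaw":-1},{"rx":0,"ry":0,"rz":0,"x":-0.06,"y":-0.06,"z":0,"jaw":-1},{"rx":0,"ry":0,"rz":0,"x":-0.1,"y":-0.1,"z":0,"jaw":-1},{"rx":0,"ry":0,"rz":0,"x":0,"y":0,"z":0.3,"jaw":-1},{"rx":0,"ry":0,"rz":0,"x":0,"y":0,"z":0.9,"jaw":-1},{"rx":0,"ry":0,"rz":0,"x":0,"y":0,"z":0.6,"jaw":-1},{"rx":0,"ry":0,"rz":0,"x":0,"y":0,"z":0,"jaw":-1}]'
python3 - <<'E'
from h import *
import cv2
o=get_obs();p=o["tcp_pos"]; print(p,(np.array([.5123,.3063,.184])-p)/.06)
t=grab_frame("top"); s=grab_frame("scene"); w=grab_frame("wrist")
for n,i in zip("stw",(s,t,w)): cv2.imwrite(f"k5{n}.png",i[:,:,::-1])
E
```

```text
clock: 19.92
tcp_pos: [0.5875, 0.0627, 0.1888]
orientation: [-0.192, 3.127, 0.003]
contact_force: [0.2, 0.2, -0.9]
grip_width: 0.0191
gripper_force: 59.0
[0.58751948 0.06274308 0.18878022] [-1.25365807  4.05928196 -0.07967041]
```

```bash
python3 -m jog '[{"rx":0,"ry":0,"rz":0,"x":-0.157,"y":0.507,"z":0,"jaw":-1},{"rx":0,"ry":0,"rz":0,"x":-0.157,"y":0.507,"z":0,"jaw":-1},{"rx":0,"ry":0,"rz":0,"x":-0.157,"y":0.507,"z":0,"jaw":-1},{"rx":0,"ry":0,"rz":0,"x":-0.157,"y":0.507,"z":0,"jaw":-1},{"rx":0,"ry":0,"rz":0,"x":-0.157,"y":0.507,"z":0,"jaw":-1},{"rx":0,"ry":0,"rz":0,"x":-0.157,"y":0.507,"z":0,"jaw":-1},{"rx":0,"ry":0,"rz":0,"x":-0.157,"y":0.507,"z":0,"jaw":-1},{"rx":0,"ry":0,"rz":0,"x":-0.157,"y":0.507,"z":0,"jaw":-1}]' && python3 -m jog '[{"rx":0,"ry":0,"rz":0,"x":0,"y":0,"z":0,"jaw":-1},{"rx":0,"ry":0,"rz":0,"x":0,"y":0,"z":0,"jaw":-1},{"rx":0,"ry":0,"rz":0,"x":0,"y":0,"z":0,"jaw":-1}]'
```

```text
clock: 21.08
tcp_pos: [0.5081, 0.3061, 0.1825]
orientation: [0.192, -3.134, 0.002]
contact_force: [-0.2, -0.8, -0.2]
grip_width: 0.0193
gripper_force: 59.0
clock: 21.45
tcp_pos: [0.5096, 0.3041, 0.1835]
orientation: [0.189, -3.135, 0.002]
contact_force: [0.1, 0.4, 0.6]
grip_width: 0.0188
gripper_force: 59.1
```

```bash
python3 - <<'E'
import cv2,numpy as np
from h import *
t=grab_frame("top"); s=grab_frame("scene")
A=cv2.resize(t[160:270,150:350,::-1],None,fx=4,fy=4,interpolation=cv2.INTER_CUBIC)[:, :800]
B=cv2.resize(s[300:390,350:450,::-1],None,fx=1.55,fy=1.55,interpolation=cv2.INTER_CUBIC)
im=np.zeros((590,800,3),np.uint8); im[:440]=A; im[445:445+B.shape[0],:B.shape[1]]=B
C=cv2.resize(s[200:330,190:340,::-1],(168,145)); im[445:590,300:468]=C
cv2.imwrite("k6.png",im)
p=get_obs()["tcp_pos"]; print(p)
# cassette leading edge in top: blue extent
f=t.astype(int); m=((f[:,:,2]-f[:,:,0]>50)&(f[:,:,2]-f[:,:,1]>30)).astype(np.uint8); m[:205 if 0 else 196]=0
m[:, :190]=0;m[:, 300:]=0
cs,_=cv2.findContours(m,0,2); c=max(cs,key=cv2.contourArea); q=cv2.approxPolyDP(c,2,True)[:,0]
print([(x.tolist(),tr(ray("top",x[0],x[1],.042)).round(1).tolist()) for x in q])
E
```

```text
[0.50965819 0.30447625 0.18376507]
[([211, 211], [-32.3, 94.5]), ([233, 213], [-32.8, 50.9]), ([236, 202], [-10.4, 47.0]), ([251, 203], [-10.0, 17.2]), ([252, 196], [4.1, 16.5]), ([232, 196], [0.9, 56.0]), ([232, 204], [-15.1, 54.5]), ([225, 209], [-26.1, 67.4]), ([217, 207], [-23.4, 83.4]), ([212, 196], [-2.3, 95.4])]
```

```bash
python3 -m jog '[{"rx":0,"ry":0,"rz":0,"x":0.043,"y":0.03,"z":-0.5,"jaw":-1},{"rx":0,"ry":0,"rz":0,"x":0,"y":0,"z":-0.4,"jaw":-1},{"rx":0,"ry":0,"rz":0,"x":0,"y":0,"z":0,"jaw":-1},{"rx":0,"ry":0,"rz":0,"x":0,"y":0,"z":0,"jaw":-1}]'
python3 - <<'E'
from h import *
import cv2
p=get_obs()["tcp_pos"];print(p)
s=grab_frame("scene"); t=grab_frame("top"); w=grab_frame("wrist")
q=lambda z:proj("scene",[p[0],p[1],p[2]+z])
S=q(-.059).round().astype(int); print("tip",q(-.059),"axis",q(.03),"stand top",proj("scene",[.5123,.3063,.05]),S)
cr=lambda i,x,y,k:cv2.resize(np.ascontiguousarray(i[y:y+90,x:x+100,::-1]),(400,360),interpolation=cv2.INTER_CUBIC)
A=cr(s,S[0]-50,S[1]-40,4); B=cv2.resize(w[100:340,150:410,::-1],(390,360))
cv2.imwrite("pics/w7.png",np.hstack([A,B])); print("crop origin",S-[50,40])
c=camera_params("wrist"); print("wrist tip",proj("wrist",[p[0],p[1],p[2]-.059],c))
E
```

```text
clock: 22.05
tcp_pos: [0.5125, 0.3074, 0.1308]
orientation: [-0.191, 3.135, 0.001]
contact_force: [-0.5, 0.1, 0.7]
grip_width: 0.0195
gripper_force: 59.0
[0.51253767 0.30736114 0.13084209]
tip [402.00616578 328.8177572 ] axis [412.25918756 277.9530127 ] stand top [399.32376572 339.65064207] [402 329]
crop origin [352 289]
wrist tip [276.2131508  234.64752908]
```

View pics/w7.png

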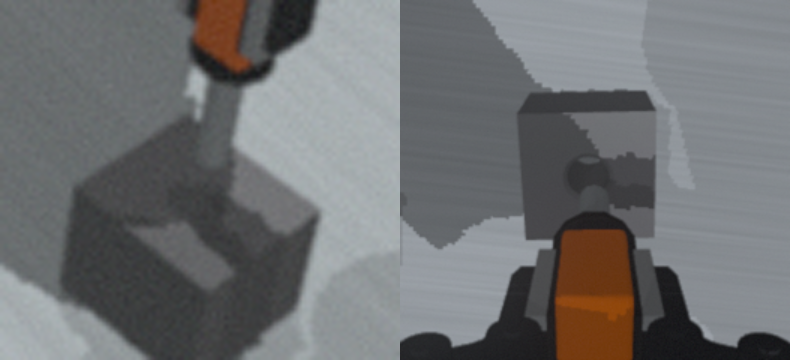

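The left crop shows the tip at about (213,165) and the stand top centred near (200,201). Both sit ~3 px right of prediction, so the bias is common to both. The right crop shows the hole at (587,173) and the shank tip near (595,195). Comparing numerically.

```bash
python3 - <<'E'
from h import *
p=get_obs()["tcp_pos"]; zt=p[2]-.059
print(p)
W=lambda X,Y,z:ray("wrist",150+(X-400)*.66667,100+Y*.66667,z)[:2]
print("wrist hole",W(587,174,.05),"stand ctr",np.mean([W(518,113,.05),W(656,111,.05),W(656,239,.05),W(526,239,.05)],0),"tip",W(595,197,zt))
S=lambda X,Y,z:ray("scene",352+X/4,289+Y/4,z)[:2]
print("scene stand",np.mean([S(80,190,.05),S(320,213,.05)],0),"tip",S(213,165,zt))
E
```

```text
[0.51262338 0.30770136 0.13116268]
wrist hole [0.50817949 0.30562326] stand ctr [0.50998313 0.30676105] tip [0.50995994 0.30938997]
scene stand [0.50888863 0.30757752] tip [0.51076794 0.31178441]
```

```bash
python3 -m jog '[{"rx":0,"ry":0,"rz":0,"x":-0.017,"y":-0.05,"z":0,"jaw":-1},{"rx":0,"ry":0,"rz":0,"x":0,"y":0,"z":0,"jaw":-1},{"rx":0,"ry":0,"rz":0,"x":0,"y":0,"z":-0.25,"jaw":-1}]' && python3 -m jog '[{"rx":0,"ry":0,"rz":0,"x":0,"y":0,"z":-0.12,"jaw":-1},{"rx":0,"ry":0,"rz":0,"x":0,"y":0,"z":-0.08,"jaw":-1}]'  && python3 -m jog '[{"rx":0,"ry":0,"rz":0,"x":0,"y":0,"z":-0.08,"jaw":-1},{"rx":0,"ry":0,"rz":0,"x":0,"y":0,"z":0,"jaw":-1}]'
```

```text
clock: 22.58
tcp_pos: [0.5117, 0.305, 0.1156]
orientation: [-0.192, 3.133, 0.003]
contact_force: [0.8, -0.2, -0.8]
grip_width: 0.0189
gripper_force: 59.0
clock: 22.82
tcp_pos: [0.5104, 0.3041, 0.1018]
orientation: [0.192, -3.134, 0.001]
contact_force: [0.6, -1.1, 0.4]
grip_width: 0.019
gripper_force: 59.0
clock: 23.08
tcp_pos: [0.5107, 0.3043, 0.0977]
orientation: [0.192, -3.135, 0.001]
contact_force: [-0.5, -0.3, -0.7]
grip_width: 0.0196
gripper_force: 59.0
```

```bash
python3 -m jog '[{"rx":0,"ry":0,"rz":0,"x":0,"y":0,"z":-0.2,"jaw":-1},{"rx":0,"ry":0,"rz":0,"x":0,"y":0,"z":-0.15,"jaw":-1}]' && python3 -m jog '[{"rx":0,"ry":0,"rz":0,"x":0,"y":0,"z":-0.1,"jaw":-1},{"rx":0,"ry":0,"rz":0,"x":0,"y":0,"z":0,"jaw":-1}]' && python3 -m jog '[{"rx":0,"ry":0,"rz":0,"x":0,"y":0,"z":-0.06,"jaw":-1},{"rx":0,"ry":0,"rz":0,"x":0,"y":0,"z":0,"jaw":-1}]'
```

```text
clock: 23.32
tcp_pos: [0.5106, 0.3043, 0.0763]
orientation: [0.192, -3.135, 0.0]
contact_force: [0.2, 0.3, -0.9]
grip_width: 0.0191
gripper_force: 59.0
clock: 23.58
tcp_pos: [0.5105, 0.3041, 0.0704]
orientation: [0.192, -3.135, 0.001]
contact_force: [1.0, -0.6, -0.5]
grip_width: 0.0191
gripper_force: 59.0
clock: 23.82
tcp_pos: [0.5108, 0.3044, 0.0674]
orientation: [0.192, -3.136, 0.0]
contact_force: [0.2, -0.6, -0.7]
grip_width: 0.0191
gripper_force: 59.0
```

```bash
python3 -m jog '[{"rx":0,"ry":0,"rz":0,"x":0,"y":0,"z":-0.05,"jaw":-1},{"rx":0,"ry":0,"rz":0,"x":0,"y":0,"z":0,"jaw":-1}]' && python3 -m jog '[{"rx":0,"ry":0,"rz":0,"x":0,"y":0,"z":-0.02,"jaw":-1},{"rx":0,"ry":0,"rz":0,"x":0,"y":0,"z":0,"jaw":-1}]'
```

```text
clock: 24.08
tcp_pos: [0.5107, 0.3043, 0.0643]
orientation: [0.192, -3.135, 0.0]
contact_force: [0.2, -0.7, -0.8]
grip_width: 0.0192
gripper_force: 59.0
clock: 24.32
tcp_pos: [0.5109, 0.3044, 0.0639]
orientation: [-0.192, 3.136, 0.0]
contact_force: [-2.0, -1.4, 4.6]
grip_width: 0.0191
gripper_force: 60.0
```

```bash
python3 -m jog '[{"rx":0,"ry":0,"rz":0,"x":0,"y":0,"z":0,"jaw":0},{"rx":0,"ry":0,"rz":0,"x":0,"y":0,"z":0,"jaw":0},{"rx":0,"ry":0,"rz":0,"x":0,"y":0,"z":0,"jaw":1},{"rx":0,"ry":0,"rz":0,"x":0,"y":0,"z":0,"jaw":1},{"rx":0,"ry":0,"rz":0,"x":0,"y":0,"z":0,"jaw":1},{"rx":0,"ry":0,"rz":0,"x":0,"y":0,"z":0,"jaw":1}]' 20 && python3 -m jog '[{"rx":0,"ry":0,"rz":0,"x":0,"y":0,"z":0.4,"jaw":1},{"rx":0,"ry":0,"rz":0,"x":0,"y":0,"z":0.7,"jaw":1},{"rx":0,"ry":0,"rz":0,"x":0,"y":0,"z":0.8,"jaw":1},{"rx":0,"ry":0,"rz":0,"x":0,"y":0,"z":0.6,"jaw":1},{"rx":0,"ry":0,"rz":0,"x":0,"y":0,"z":0,"jaw":1},{"rx":0,"ry":0,"rz":0,"x":0,"y":0,"z":0,"jaw":1},{"rx":0,"ry":0,"rz":0,"x":0,"y":0,"z":0,"jaw":1}]'
python3 - <<'E'
from h import *
import cv2
s=grab_frame("scene"); w=grab_frame("wrist")
a=cv2.imread("scene0.png")[:,:,::-1]
def orange(i,n,z,c=None):
    i=i.astype(int); m=((i[:,:,0]-i[:,:,2]>90)&(i[:,:,0]-i[:,:,1]>60)).astype(np.uint8)
    k,l,st,ct=cv2.connectedComponentsWithStats(m); j=1+np.argmax(st[1:,4]); return st[j].tolist(),ct[j].round(1).tolist()
print("start scene",orange(a,"scene",0)); print("now scene",orange(s,"scene",0)); print("wrist",orange(w,"wrist",0)); print(get_obs()["tcp_pos"])
print("wrist pred",proj("wrist",[.511,.3045,.085]))
d=cv2.absdiff(s[180:420],a[180:420]).max(2); d[:, :0]=0
cs,_=cv2.findContours((d>60).astype(np.uint8),0,2); print([cv2.boundingRect(c) for c in cs if cv2.contourArea(c)>25])
E
```

```text
clock: 25.08
tcp_pos: [0.5108, 0.3044, 0.0633]
orientation: [0.192, -3.136, -0.0]
contact_force: [-0.3, -1.1, 0.1]
grip_width: 0.0849
gripper_force: 0.0
clock: 25.95
tcp_pos: [0.51, 0.3039, 0.2118]
orientation: [0.192, -3.133, 0.002]
contact_force: [0.8, 0.3, -0.7]
grip_width: 0.0853
gripper_force: 0.0
start scene ([397, 309, 18, 14, 156], [405.7, 315.5])
now scene ([398, 309, 17, 13, 127], [406.2, 314.9])
wrist ([269, 194, 22, 18, 158], [277.6, 201.0])
[0.51028471 0.30403063 0.21204975]
wrist pred [278.2071381  204.06303613]
[(399, 129, 15, 12), (245, 82, 46, 38), (478, 36, 82, 107), (222, 33, 45, 37), (442, 24, 29, 51), (427, 0, 18, 18), (377, 0, 51, 41)]
```

```bash
python3 -c "
from bench import r
print(r.hand_in())"
```

```text
the job is handed in; nothing more can be done
None
```

I handed the job in at about 26 s on the robot's clock: the cassette measured home at the stop and flat on the fence, peak push was about 15 N, the stick is back in its stand and no bystander showed movement, but hand-in returned no verdict.

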